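# Show which mount goes into which stage nest, on camera

## Task

Record for the microscope operator which specimen is next and where it goes: press the record button fully down and let it come up, then point from directly above at the middle of the oblong mount in the tray, fingertips about two centimetres over it, and stay there for two seconds. Then point in the same way at the middle of the empty oblong nest on the stage plate, stay there for two seconds, and finish while still pointing at it. Touch none of the mounts, tray, nests, stage plate or the objective, bottle and lens cap nearby, lift nothing, and do not bring the fingertips down low over the middle of any other mount or nest.

Things in the scene. Friction and masses are not known exactly. Their poses are not given: they have to be found in the camera images.
- record (a joint): record button: a round black push cap (32 mm across, in a grey housing) on a low white console 140 x 90 mm and 35 mm high with a flat grey dial (40 mm across, 10 mm high) 67 mm further from the robot than the button. The joint reads metres pressed: 0 is up, 0.006 fully down; it springs back, and takes 5 N fully down
- record_top (a point): centre of the button cap's upper face; it is pressed straight down
- mount_oblong_top (a point): centre of the upper face of the oblong resin mount; z axis up, x along its length. The mount is a loose black block, 58 mm long, 28 mm wide, 22 mm high, with a bright steel patch in its top, one of three standing side by side, about 70 mm apart, in a white tray (115 x 235 mm, rim 16 mm high)
- mount_oblong: the same oblong mount; origin at the centre of its underside
- mount_square: square resin mount, loose, black with a steel patch, 40 x 40 mm, 22 mm high; origin at the centre of its underside
- mount_square_top (a point): centre of the upper face of the square mount; z axis up
- mount_round: round resin mount, loose, black with a steel patch, 40 mm across, 22 mm high; origin at the centre of its underside
- mount_round_top (a point): centre of the upper face of the round mount; z axis up
- nest_oblong_top (a point): centre of the oblong nest, level with its rim (36 mm above the bench); z axis up, x along its length. The nest is a fixed open aluminium frame, 74 x 44 mm outside, 62 x 32 mm inside, 14 mm high, one of three empty nests side by side, about 70 mm apart, on a flat grey stage plate (115 x 235 mm, 22 mm high)
- nest_oblong: the same oblong nest; origin at the centre of its underside
- nest_square: square nest on the stage plate, fixed, 56 x 56 mm outside, 14 mm high; origin at the centre of its underside
- nest_square_top (a point): centre of the square nest, level with its rim
- nest_round: round nest on the stage plate, fixed, 56 mm across outside, 14 mm high; origin at the centre of its underside
- nest_round_top (a point): centre of the round nest, level with its rim
- tray: white tray carrying the three mounts, fixed, 115 (x) x 235 (y) mm, 16 mm high; the tray and the stage plate swap sides of the console from run to run; origin at the centre of its underside
- holder: grey stage plate carrying the three nests, fixed, 115 (x) x 235 (y) mm, 22 mm high; origin at the centre of its underside
- objective: bystander: steel microscope objective standing fixed on the bench, 30 mm across, 44 mm high; origin under it
- oil: bystander: small amber bottle with a black cap, loose, 32 mm across, 65 mm high; origin under it
- cap: bystander: flat black lens dust cap, loose, 52 mm across, 14 mm high; origin under it
Things that resemble listed ones, but are neither listed nor needed, are in the scene too. Of the things shaped like the part that bears record, the white one is meant.

How it is judged (in metres and radians):
On the way, in this order (a step that is already met when the one before it is completed fails the run):
1. the record button is pressed down (value of joint record above 0.0045 m), for 0.05 s.
2. the button is up again (value of joint record below 0.0015 m), for 0.1 s.
3. pointing just above the oblong mount, for two seconds (horizontal distance between the grasp point and mount_oblong_top below 0.014 m and z of the grasp point in the frame of mount_oblong_top between 0.02 and 0.075 m), for 1.7 s.
4. pointing just above the oblong nest, for two seconds (horizontal distance between the grasp point and nest_oblong_top below 0.014 m and z of the grasp point in the frame of nest_oblong_top between 0.02 and 0.075 m), for 1.7 s.
At the end, for the whole second after the job is handed in: the grasp point between the finger pads is still over the oblong nest, within 14 mm of its centre in plan and 20 to 75 mm above its rim (fingertips about 1 to 55 mm above), the button is up, and every mount and bystander stands at rest within 5 mm of where it was (all of step 4 and value of joint record below 0.0015 m and distance of each of mount_oblong, mount_square, mount_round, oil, cap from where it was at the start of the episode below 0.005 m and linear speed of each of mount_oblong, mount_square, mount_round, oil, cap below 0.02 m/s); the robot touches nothing.
It fails at once if the robot touches a mount, the tray, a nest, the stage plate or a bystander (contact force between any of the fingers, the arm and mount_oblong above 0.3 N or contact force between any of the fingers, the arm and mount_square above 0.3 N or contact force between any of the fingers, the arm and mount_round above 0.3 N or contact force between any of the fingers, the arm and nest_oblong above 0.3 N or contact force between any of the fingers, the arm and nest_square above 0.3 N or contact force between any of the fingers, the arm and nest_round above 0.3 N or contact force between any of the fingers, the arm and oil above 0.3 N or contact force between any of the fingers, the arm and cap above 0.3 N or contact force between any of the fingers, the arm and objective above 0.3 N or contact force between any of the fingers, the arm and tray above 0.3 N or contact force between any of the fingers, the arm and holder above 0.3 N).
It fails at once if a mount or a bystander is moved or lifted by more than 5 mm (distance of any of mount_oblong, mount_square, mount_round, oil, cap from where it was at the start of the episode above 0.005 m).
It fails at once if the fingertips come down low (grasp point under 60 mm) over the middle (14 mm) of a wrong mount or nest ((horizontal distance between the grasp point and mount_square_top below 0.014 m and z of the grasp point in the frame of mount_square_top below 0.06 m) or (horizontal distance between the grasp point and mount_round_top below 0.014 m and z of the grasp point in the frame of mount_round_top below 0.06 m) or (horizontal distance between the grasp point and nest_square_top below 0.014 m and z of the grasp point in the frame of nest_square_top below 0.06 m) or (horizontal distance between the grasp point and nest_round_top below 0.014 m and z of the grasp point in the frame of nest_round_top below 0.06 m)).
It also fails if it takes over 64 s, if anything falls off the work surface, if the arm or the gripper's body presses on something with over 40 N, if the wrist force passes 120 N, or if a joint passes its speed limit or range.

## Robot

A 6-joint arm with a two-finger parallel gripper is mounted at the origin on the work surface. World frame = base frame: x ahead of the robot, y to its left, z up, the work surface at z = 0. Lengths are in m, angles in degrees, forces in N, time in s.
With the tool pointing down it reaches from about 0.25 to 0.775 m from the base axis. Payload 8.9 kg.
Tool frame: the origin (TCP) lies midway between the tips of the shut fingers; the grasp point (between the pads) lies 19 mm behind it; z points along the fingers, y is the line along which they close (so a half turn about z gives the same grasp; the last joint's range is limited). The gripper opens to 85 mm and grips with 20 to 120 N. Pads are 22 mm wide; open, the fingers measure 114 mm over their backs; the gripper's body (76 mm by 85 mm) begins 54 mm behind the grasp point. The pads swing forward as they close: fully open they stand 13 mm farther back than shut.
Start: joints at [68.68, 16.656, -8.789, 64.555, 0, 82.019], TCP at [0.121, 0.511, 0.231] pointing down, gripper open.
Joint ranges: [-144.48, 144.48], [-52.06, 99.96], [-74.48, 78.29], [-112.23, 115.85], [-86.99, 84.42], [-180, 180]. Speed limits (degrees/s): [127.2, 127.2, 159.86, 180, 180, 180].

## Interface

Orientations are given as [roll, pitch, yaw] about the fixed x, y, z axes, in that order (R = Rz(yaw) Ry(pitch) Rx(roll)).
In Python, from station import observe, get_image, camera_info, close_job gives the robot as it stands. The module is installed in compiled form; this text tells all that it offers.
- The arm moves only by the tool jog_arm, never from a script. Its argument "rows" is a list of rows, each a list of 7 numbers: the turn, a rotation vector about the tool's x, y, z in rad, then the shift along the tool's x, y, z in mm, then the opening, from 0 (shut) to 1 (fully open). In form: [[rx, ry, rz, tx, ty, tz, hand], ...]. A call has 1 to 20 rows; each row shifts and turns the commanded pose from where the row before left it, along the tool's axes as they then stand; what a row does not reach is not made up. A row lasts 1/12 s, in which the tool goes at most 41.7 mm and 7.16 degrees, less where a joint would pass 70% of its speed; a pose out of reach is approached as far as the arm can. A call with a gripper value outside its range is refused whole. The fingers move at their own pace and stop on an object; "newtons" is the grip in N (left out, the last holds). Time passes only in rows, so rows that do not move let the fingers close. It gives the time, the measured TCP pose, the force, the opening and the grip force at its end, in the units of the state.
- observe(): the state, without advancing time (a new reading comes with each control period).
- get_image(name): name is "scene" or "side" or "wrist"; returns the picture (400x640x3 uint8, blue, green, red); there is no depth.
- camera_info(name): a dict with "fx", "fy", "cx", "cy" (pixels), "position" and "attitude" of the camera in the world. Camera axes: x right, y up, looking along -z (the intrinsics and any distortion apply to the point x, -y, -z); pixel columns grow to the right and rows downward; lengths in m; the calibration is good to about 2 mm. A picture is of the moment at which its call begins: read the wrist's pose just before it. camera_info takes no time and is no camera call; for the wrist camera it gives the pose at the moment of the call.
- close_job(): hands the job in; it is judged then, once.
The state is a dict: "time_s": time; "qpos": joint angles; "joint_vel": joint speeds; "tau": joint torques, N m; "tcp_pos": TCP position; "orientation": TCP orientation; "ft_force": force on the tool from outside, world axes, zero at the start; "moment": the same for the moment, N m; "opening": finger opening in m; "gripper_force": force on a finger pad.
Only numpy, scipy, OpenCV 4.12 (cv2) and the standard library are available. Lean on these libraries where they do the work, as an engineer would, in place of code of your own. Each camera call takes 0.05 s, during which the arm holds its last target. There are 200 camera calls.

## Working session

There is one attempt and no reset: what is moved stays moved. The work goes in short steps, Python scripts to look and compute and a tool call to move; the robot and the scene stay as the last step left them, time stands still between calls to the robot, and variables do not carry over. Pictures are saved under pics/ and viewed, at most 10 in all, crops included, and the job is handed in when it is done.

Besides the shell and the picture viewer there is one more tool, called after "Request:" as a command line: name --pt "numbers of a row" for each row, then --argument value for the rest. jog_arm: Moves the arm, as the interface text tells. Its arguments: {"type":"object","properties":{"rows":{"type":"array","items":{"type":"array","items":{"type":"number"}}},"newtons":{"type":"number"}},"required":["rows"]}

```bash
mkdir -p pics
python3 - <<'E'
from station import *
import cv2
for n in("scene","side"):
    cv2.imwrite(f"pics/{n}0.png",get_image(n)); print(n,camera_info(n))
print(observe())
E
```

```text
scene {'fx': 477.60071605115, 'fy': 477.60071605115, 'cx': 334.0111105399203, 'cy': 196.78544999809858, 'position': array([0.90635506, 0.69729372, 0.98049202]), 'attitude': array([4.18799711e+01, 1.00030188e-01, 1.52316381e+02])}
side {'fx': 409.78213665749837, 'fy': 409.78213665749837, 'cx': 327.32522112280935, 'cy': 196.07309961019254, 'position': array([0.0763921 , 0.88368758, 0.73167166]), 'attitude': array([  55.84342344,   -1.19390971, -154.0046922 ])}
{'time_s': 0.1, 'qpos': array([ 6.86800551e+01,  1.66866594e+01, -8.82554563e+00,  6.45572253e+01,
        4.29765975e-04,  8.20172998e+01]), 'joint_vel': array([-0.01178998, -0.02744015,  0.13395252, -0.00807531, -0.10661852,
       -0.10577688]), 'tau': array([ 2.90167038e-03, -5.37978888e+01,  3.31919897e+01,  9.21842060e-03,
       -1.94283716e-04, -2.52298287e-05]), 'tcp_pos': array([0.1209672 , 0.5104612 , 0.23078887]), 'orientation': array([-1.79931302e+02, -1.00676781e-02,  1.66662749e+02]), 'ft_force': array([ 0.71436295, -0.20310531, -0.36008143]), 'moment': array([ 0.01534544, -0.04999048,  0.03512639]), 'gripper_force': 0.0, 'opening': 0.08552154111790364}
```

View pics/scene0.png

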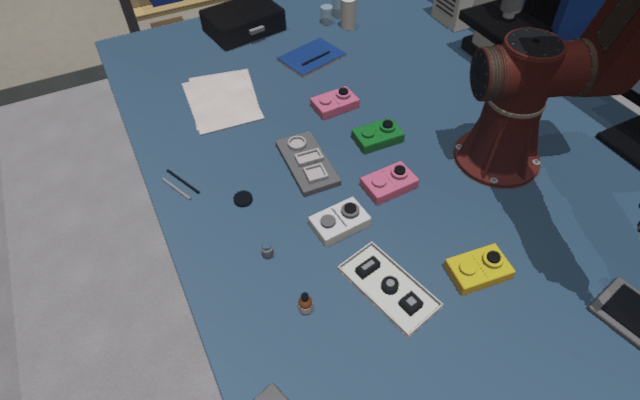

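View pics/side0.png

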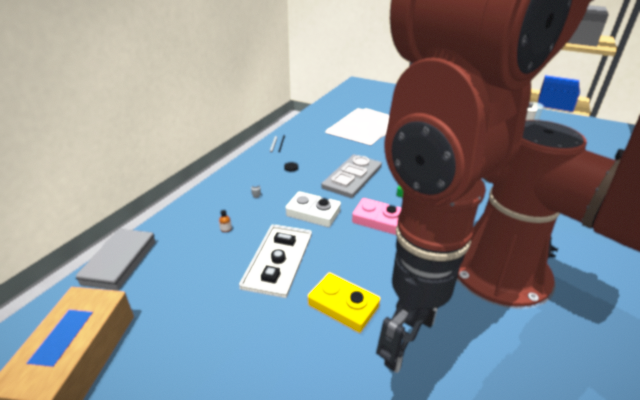

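The scene picture shows the white console at (340,220), with its button at (349,209). The tray's mounts are at (368,267), (390,285) and (411,303), and the nests are at (297,143), (309,157) and (316,173). The pink, green and yellow consoles are decoys; the white one is meant.

```bash
cat > h.py <<'E'
import numpy as np, cv2
from scipy.spatial.transform import Rotation as R
from station import *
def cast(ci,u,v,z):
    d=R.from_euler('xyz',ci['attitude'],degrees=True).apply([(u-ci['cx'])/ci['fx'],-(v-ci['cy'])/ci['fy'],-1])
    p=np.array(ci['position']); return p+d*(z-p[2])/d[2]
E
python3 - <<'E'
from h import *
im=cv2.imread('pics/scene0.png')
cv2.imwrite('pics/crop1.png',cv2.resize(im[125:325,265:445],None,fx=3,fy=3,interpolation=cv2.INTER_CUBIC)[:600])
c=camera_info('scene')
for n,u,v,z in[('button',349.5,208.5,.045),('dial',328,221,.045),('m1',368,266,.03),('m2',390,284,.03),('m3',411,302,.03),('n1',297,143,.036),('n2',309,157,.036),('n3',316,173,.036),('obj',267,245,.044),('oil',305,295,.065),('cap',243,198,.014),('yellow',493,257,.045),('pink',400,171,.045)]:
    print(n,cast(c,u,v,z).round(3))
c=camera_info('side')
for n,u,v,z in[('button',323.5,203,.045),('m1',286,238,.03),('m3',270,272,.03),('n2',350,170,.036)]:
    print(n,cast(c,u,v,z).round(3))
E
```

```text
button [0.502 0.008 0.045]
dial [0.57  0.019 0.045]
m1 [0.543 0.174 0.03 ]
m2 [0.523 0.24  0.03 ]
m3 [0.506 0.301 0.03 ]
n1 [ 0.512 -0.293  0.036]
n2 [ 0.507 -0.223  0.036]
n3 [ 0.517 -0.155  0.036]
obj [0.734 0.016 0.044]
oil [0.715 0.194 0.065]
cap [ 0.726 -0.182  0.014]
yellow [0.275 0.298 0.045]
pink [ 0.312 -0.046  0.045]
button [0.501 0.005 0.045]
m1 [0.527 0.176 0.03 ]
m3 [0.496 0.301 0.03 ]
n2 [ 0.514 -0.219  0.036]
```

View pics/crop1.png

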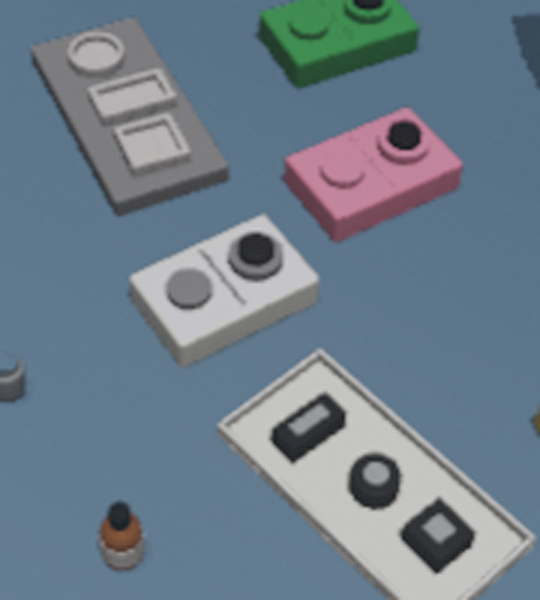

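The crop confirms the targets. The button is on the white console. The oblong mount is at scene pixel (368,267), the tray mount nearest the console, and the oblong nest is the middle one at (309,157). I'll move above the button with the fingers shut.

Request:
jog_arm --pt "0 0 0 -24 -20 0 0" --pt "0 0 0 -24 -20 0 0" --pt "0 0 0 -24 -20 0 0" --pt "0 0 0 -24 -20 0 0" --pt "0 0 0 -24 -20 0 0" --pt "0 0 0 -24 -20 0 0" --pt "0 0 0 -24 -20 0 0" --pt "0 0 0 -24 -20 0 0" --pt "0 0 0 -24 -20 0 0" --pt "0 0 0 -24 -20 0 0" --pt "0 0 0 -24 -20 0 0" --pt "0 0 0 -24 -20 0 0" --pt "0 0 0 -24 -20 0 0" --pt "0 0 0 -24 -20 0 0" --pt "0 0 0 -24 -20 0 0" --pt "0 0 0 -24 -20 0 0" --pt "0 0 0 -24 -20 0 0" --pt "0 0 0 -24 -20 0 0" --pt "0 0 0 -24 -20 0 0" --pt "0 0 0 0 0 0 0"

```text
time_s: 1.77
tcp_pos: [0.48, 0.0321, 0.2309]
orientation: [-179.9, 0.1, 166.5]
ft_force: [0.0, 0.4, 0.2]
opening: -0.0
gripper_force: 0.0
```

Run:
```python
from h import *
o=observe();print(o['time_s'],o['tcp_pos'],o['orientation'],o['opening'],o['qpos'])
c=camera_info('wrist');print(c);cv2.imwrite('pics/w1.png',get_image('wrist'))
```

```text
1.7667 [0.48001457 0.03208879 0.23089559] [-1.7993736e+02  9.0275641e-02  1.6646513e+02] -1.5950173527581503e-05 [ -4.83973398  11.84264225 -15.28825756  62.78933187  -0.07556787
   8.69513295]
{'fx': 313.53620666500666, 'fy': 313.53620666500666, 'cx': 320.20729418481164, 'cy': 201.23586929596678, 'position': array([0.40511931, 0.05063578, 0.37249021]), 'attitude': array([-1.77457599e+01,  7.06229144e-02,  7.64954888e+01])}
```

View pics/w1.png

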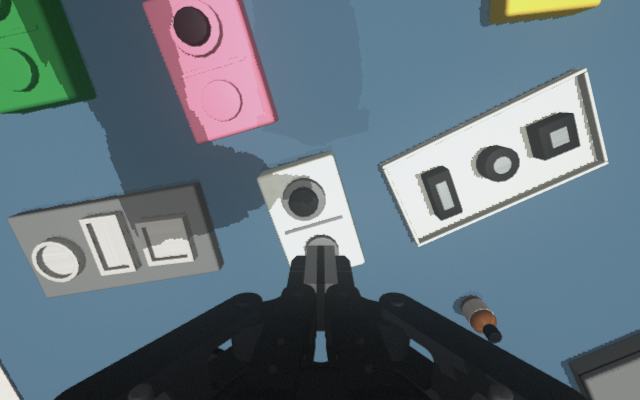

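The wrist view shows the button cap at (303,199), the steel patch of the oblong mount at (446,200), and the oblong nest between the round and square ones at about (108,244).

Run:
```python
from h import *
c=camera_info('wrist')
for n,u,v,zs in[('button',303,199,(.04,.045)),('mount',446,200,(.025,.03)),('round',501,163,(.025,)),('square',559,137,(.025,)),('nest',108,244,(.036,)),('nround',57,260,(.036,)),('nsq',168,239,(.036,))]:
    for z in zs: print(n,z,cast(c,u,v,z).round(4))
im=cv2.imread('pics/w1.png');cv2.imwrite('pics/w1c.png',np.hstack([cv2.resize(im[y:y+100,x:x+100],None,fx=4,fy=4,interpolation=cv2.INTER_CUBIC) for x,y in((60,195),(400,150))]))
s=camera_info('scene')
for z in(.025,.03):print(cast(s,368.7,265.5,z).round(4))
```

```text
button 0.04 [0.4994 0.0094 0.04  ]
button 0.045 [0.4979 0.0101 0.045 ]
mount 0.025 [0.5436 0.1687 0.025 ]
mount 0.03 [0.5416 0.167  0.03  ]
round 0.025 [0.5145 0.2335 0.025 ]
square 0.025 [0.5003 0.2969 0.025 ]
nest 0.036 [ 0.5007 -0.2282  0.036 ]
nround 0.036 [ 0.5059 -0.2968  0.036 ]
nsq 0.036 [ 0.5112 -0.1571  0.036 ]
[0.5388 0.1708 0.025 ]
[0.5407 0.1736 0.03  ]
```

View pics/w1c.png

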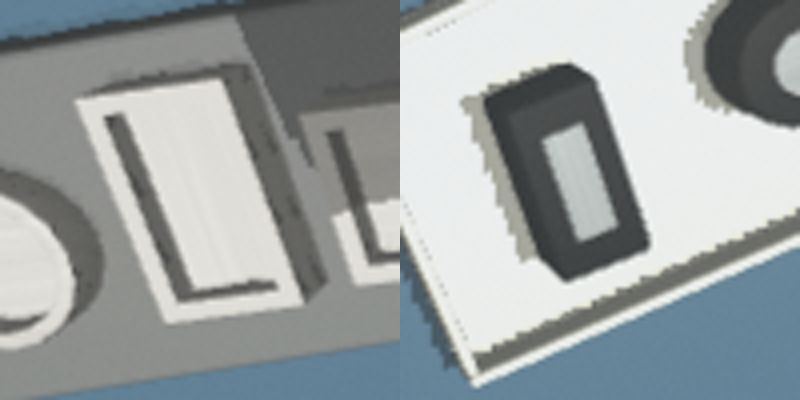

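Request:
jog_arm --pt "0 0 0 -12.5 -9 0 0" --pt "0 0 0 -12.5 -9 0 0" --pt "0 0 0 0 0 30 0" --pt "0 0 0 0 0 30 0" --pt "0 0 0 0 0 30 0" --pt "0 0 0 0 0 30 0" --pt "0 0 0 0 0 25 0" --pt "0 0 0 0 0 15 0" --pt "0 0 0 0 0 0 0" --pt "0 0 0 0 0 0 0"

```text
time_s: 2.65
tcp_pos: [0.4972, 0.0126, 0.0711]
orientation: [-180.0, -0.1, 166.7]
ft_force: [-0.9, -0.6, 1.5]
opening: -0.0001
gripper_force: 0.0
```

Run:
```python
from h import *
a=get_image('wrist');b=get_image('side');s=get_image('scene')
f=lambda i,x,y,w:cv2.resize(i[y:y+w,x:x+w],(400,400),interpolation=cv2.INTER_CUBIC)
cv2.imwrite('pics/b1.png',np.hstack([f(a,220,130,200),f(s,300,160,80)]))
```

```text
(no output)
```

View pics/b1.png

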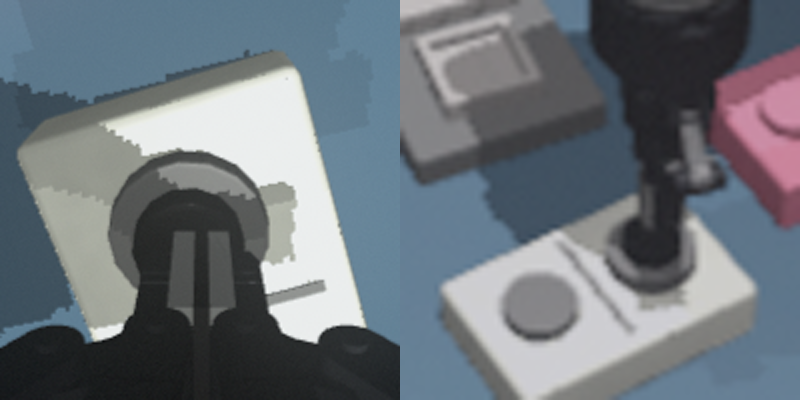

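The fingertips hang over the cap, about 4 mm off in y. I'll correct that and go down slowly.

Request:
jog_arm --pt "0 0 0 -3 -3.5 0 0" --pt "0 0 0 0 0 10 0" --pt "0 0 0 0 0 6 0" --pt "0 0 0 0 0 3 0" --pt "0 0 0 0 0 0 0" --pt "0 0 0 0 0 0 0"

```text
time_s: 3.3
tcp_pos: [0.4998, 0.0083, 0.0524]
orientation: [-180.0, 0.0, 166.7]
ft_force: [1.5, -1.7, 3.8]
opening: -0.0002
gripper_force: 2.0
```

Request:
jog_arm --pt "0 0 0 0 0 2 0" --pt "0 0 0 0 0 2 0" --pt "0 0 0 0 0 0 0" --pt "0 0 0 0 0 0 0"

```text
time_s: 3.63
tcp_pos: [0.4999, 0.0083, 0.0505]
orientation: [-180.0, 0.1, 166.7]
ft_force: [-7.3, -1.1, 35.4]
opening: 0.0
gripper_force: 17.2
```

Request:
jog_arm --pt "0 0 0 0 0 -3 0" --pt "0 0 0 0 0 0 0" --pt "0 0 0 0 0 0 0"

```text
time_s: 3.88
tcp_pos: [0.4998, 0.0083, 0.0518]
orientation: [-180.0, 0.1, 166.7]
ft_force: [0.9, -1.6, 5.1]
opening: -0.0002
gripper_force: 2.2
```

Request:
jog_arm --pt "0 0 0 0 0 -1 0" --pt "0 0 0 0 0 0 0" --pt "0 0 0 0 0 0 0"

```text
time_s: 4.13
tcp_pos: [0.4998, 0.0083, 0.0524]
orientation: [-180.0, 0.0, 166.7]
ft_force: [2.6, -3.3, 3.7]
opening: 0.0001
gripper_force: 2.0
```

Request:
jog_arm --pt "0 0 0 0 0 -1.5 0" --pt "0 0 0 0 0 0 0" --pt "0 0 0 0 0 0 0"

```text
time_s: 4.38
tcp_pos: [0.4995, 0.0086, 0.0538]
orientation: [180.0, -0.0, 166.7]
ft_force: [2.1, -1.5, 3.4]
opening: -0.0
gripper_force: 1.6
```

Request:
jog_arm --pt "0 0 0 0 0 -1.5 0" --pt "0 0 0 0 0 0 0" --pt "0 0 0 0 0 0 0"

```text
time_s: 4.63
tcp_pos: [0.4991, 0.0087, 0.0552]
orientation: [180.0, -0.0, 166.7]
ft_force: [0.4, -1.3, 2.8]
opening: 0.0
gripper_force: 1.2
```

Request:
jog_arm --pt "0 0 0 0 0 -3 0" --pt "0 0 0 0 0 0 0" --pt "0 0 0 0 0 0 0"

```text
time_s: 4.88
tcp_pos: [0.4988, 0.0087, 0.0581]
orientation: [180.0, -0.1, 166.7]
ft_force: [0.1, -0.7, 0.6]
opening: 0.0004
gripper_force: 0.0
```

Request:
jog_arm --pt "0 0 0 0 0 -20 0" --pt "0 0 0 0 0 0 0" --pt "0 0 0 0 0 0 0"

```text
time_s: 5.13
tcp_pos: [0.4998, 0.0085, 0.0787]
orientation: [180.0, 0.1, 166.7]
ft_force: [-0.6, 0.1, -0.4]
opening: 0.0001
gripper_force: 0.0
```

The force followed the button's spring: 5 N at full travel, falling to 0 about 5–6 mm higher. So it was pressed fully and has come up. Next is the oblong mount at about (0.539, 0.170).

Request:
jog_arm --pt "0 0 0 0 0 -20 0" --pt "0 0 0 0 20 0 0" --pt "0 0 0 0 24 0 0" --pt "0 0 0 0 24 0 0" --pt "0 0 0 0 24 0 0" --pt "0 0 0 0 24 0 0" --pt "0 0 0 0 24 0 0" --pt "0 0 0 -1 16 0 0" --pt "0 0 0 0 10 0 0" --pt "0 0 0 0 0 0 0" --pt "0 0 0 0 0 0 0"

```text
time_s: 6.05
tcp_pos: [0.5381, 0.1696, 0.0977]
orientation: [-180.0, -0.1, 166.7]
ft_force: [-0.5, -0.7, -0.5]
opening: -0.0002
gripper_force: 0.0
```

Run:
```python
from h import *
a=get_image('wrist');s=get_image('scene')
f=lambda i,x,y,w:cv2.resize(i[y:y+w,x:x+w],(400,400),interpolation=cv2.INTER_CUBIC)
cv2.imwrite('pics/m1.png',np.hstack([f(a,220,130,200),f(s,330,200,110)]))
```

```text
(no output)
```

View pics/m1.png

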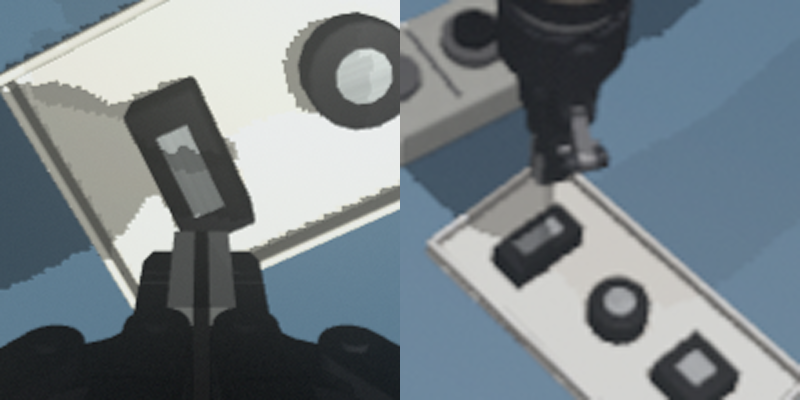

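The patch centre is at wrist pixel (315,216).

Run:
```python
from h import *
print(cast(camera_info('wrist'),315,216,.025).round(4))
```

```text
[0.54   0.1648 0.025 ]
```

Request:
jog_arm --pt "0 0 0 -1.5 -2 10 0" --pt "0 0 0 0 0 15 0" --pt "0 0 0 0 0 15 0" --pt "0 0 0 0 0 10 0" --pt "0 0 0 0 0 0 0" --pt "0 0 0 0 0 0 0" --pt "0 0 0 0 0 0 0" --pt "0 0 0 0 0 0 0" --pt "0 0 0 0 0 0 0" --pt "0 0 0 0 0 0 0" --pt "0 0 0 0 0 0 0" --pt "0 0 0 0 0 0 0" --pt "0 0 0 0 0 0 0" --pt "0 0 0 0 0 0 0" --pt "0 0 0 0 0 0 0" --pt "0 0 0 0 0 0 0" --pt "0 0 0 0 0 0 0" --pt "0 0 0 0 0 0 0" --pt "0 0 0 0 0 0 0" --pt "0 0 0 0 0 0 0"

```text
time_s: 7.82
tcp_pos: [0.5397, 0.1675, 0.0483]
orientation: [180.0, -0.0, 166.7]
ft_force: [-0.1, 0.5, -0.3]
opening: -0.0003
gripper_force: 0.0
```

Run:
```python
from h import *
a=get_image('wrist');s=get_image('scene')
f=lambda i,x,y,w:cv2.resize(i[y:y+w,x:x+w],(400,400),interpolation=cv2.INTER_CUBIC)
cv2.imwrite('pics/m2.png',np.hstack([f(a,220,130,200),f(s,330,200,110)]))
```

```text
(no output)
```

View pics/m2.png

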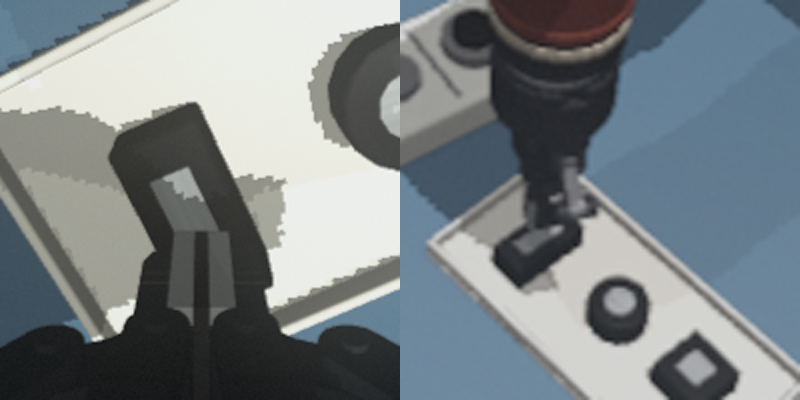

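Request:
jog_arm --pt "0 0 0 0 0 0 0" --pt "0 0 0 0 0 0 0" --pt "0 0 0 0 0 0 0" --pt "0 0 0 0 0 0 0" --pt "0 0 0 0 0 0 0" --pt "0 0 0 0 0 0 0" --pt "0 0 0 0 0 0 0" --pt "0 0 0 0 0 0 0" --pt "0 0 0 0 0 0 0" --pt "0 0 0 0 0 0 0" --pt "0 0 0 0 0 0 0" --pt "0 0 0 0 0 0 0" --pt "0 0 0 0 0 0 0" --pt "0 0 0 0 0 0 0" --pt "0 0 0 0 0 0 0"

```text
time_s: 9.17
tcp_pos: [0.5397, 0.1675, 0.0483]
orientation: [-180.0, 0.0, 166.7]
ft_force: [-0.0, -0.2, -0.6]
opening: -0.0003
gripper_force: 0.0
```

The fingertips are over the middle of the oblong mount, held for 2.7 s. Now up and across to the nest.

Request:
jog_arm --pt "0 0 0 0 0 -30 0" --pt "0 0 0 0 0 -35 0" --pt "0 0 0 0 0 -25 0" --pt "0 0 0 -4 -26 0 0" --pt "0 0 0 -4 -26 0 0" --pt "0 0 0 -4 -26 0 0" --pt "0 0 0 -4 -26 0 0" --pt "0 0 0 -4 -26 0 0" --pt "0 0 0 -4 -26 0 0" --pt "0 0 0 -4 -26 0 0" --pt "0 0 0 -4 -26 0 0" --pt "0 0 0 -4 -26 0 0" --pt "0 0 0 -4 -26 0 0" --pt "0 0 0 -4 -26 0 0" --pt "0 0 0 -4 -26 0 0" --pt "0 0 0 -4 -26 0 0" --pt "0 0 0 -3 -26 0 0" --pt "0 0 0 0 -27 0 0" --pt "0 0 0 0 0 0 0" --pt "0 0 0 0 0 0 0"

```text
time_s: 10.83
tcp_pos: [0.5027, -0.2267, 0.1382]
orientation: [180.0, -0.0, 166.5]
ft_force: [1.0, 0.2, 0.7]
opening: -0.0001
gripper_force: 0.0
```

Run:
```python
from h import *
a=get_image('wrist');s=get_image('scene')
f=lambda i,x,y,w:cv2.resize(i[y:y+w,x:x+w],(400,400),interpolation=cv2.INTER_CUBIC)
cv2.imwrite('pics/n1.png',np.hstack([f(a,220,130,200),f(s,250,90,110)]))
```

```text
(no output)
```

View pics/n1.png

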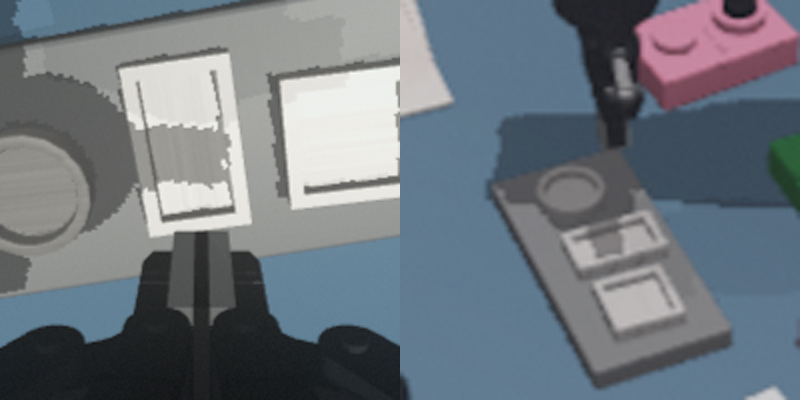

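The nest centre is at wrist pixel (313.5,202).

Run:
```python
from h import *
print(cast(camera_info('wrist'),313.5,202,.036).round(4))
```

```text
[ 0.503  -0.2303  0.036 ]
```

Request:
jog_arm --pt "0 0 0 -0.5 -2 20 0" --pt "0 0 0 0 0 30 0" --pt "0 0 0 0 0 20 0" --pt "0 0 0 0 0 12 0" --pt "0 0 0 0 0 0 0" --pt "0 0 0 0 0 0 0" --pt "0 0 0 0 0 0 0" --pt "0 0 0 0 0 0 0" --pt "0 0 0 0 0 0 0" --pt "0 0 0 0 0 0 0" --pt "0 0 0 0 0 0 0" --pt "0 0 0 0 0 0 0" --pt "0 0 0 0 0 0 0" --pt "0 0 0 0 0 0 0" --pt "0 0 0 0 0 0 0" --pt "0 0 0 0 0 0 0" --pt "0 0 0 0 0 0 0" --pt "0 0 0 0 0 0 0" --pt "0 0 0 0 0 0 0" --pt "0 0 0 0 0 0 0"

```text
time_s: 12.6
tcp_pos: [0.503, -0.2277, 0.0563]
orientation: [-180.0, 0.0, 166.7]
ft_force: [-0.0, -1.0, -0.5]
opening: -0.0003
gripper_force: 0.0
```

Request:
jog_arm --pt "0 0 0 0 0 0 0" --pt "0 0 0 0 0 0 0" --pt "0 0 0 0 0 0 0" --pt "0 0 0 0 0 0 0" --pt "0 0 0 0 0 0 0" --pt "0 0 0 0 0 0 0" --pt "0 0 0 0 0 0 0" --pt "0 0 0 0 0 0 0" --pt "0 0 0 0 0 0 0" --pt "0 0 0 0 0 0 0" --pt "0 0 0 0 0 0 0" --pt "0 0 0 0 0 0 0" --pt "0 0 0 0 0 0 0" --pt "0 0 0 0 0 0 0" --pt "0 0 0 0 0 0 0"

```text
time_s: 13.85
tcp_pos: [0.503, -0.2277, 0.0563]
orientation: [-180.0, -0.0, 166.7]
ft_force: [0.0, -0.6, 1.2]
opening: 0.0005
gripper_force: 0.0
```

```bash
python3 -c "
from station import *
o=observe();print(o['time_s'],o['tcp_pos'],o['ft_force']);print(close_job())"
```

```text
13.85 [ 0.50300266 -0.22772937  0.05629284] [ 0.00205687 -0.59849507  1.24265521]
the job is handed in; nothing more can be done
None
```

I pressed and released the record button, held over the oblong mount and then the oblong nest for over two seconds each, and handed the job in at 13.9 s still pointing at the nest; no verdict came back.

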